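# Nip up the regulator lock ring, knob untouched, then open the air outlet

### The arm

A 7-joint arm with a two-finger parallel gripper is mounted at the origin on the work surface. World frame = base frame: x ahead of the robot, y to its left, z up, the work surface at z = 0. Lengths are in m, angles in rad, forces in N, time in s.
With the tool pointing down it reaches from about 0.35 to 0.9 m from the base axis. Payload 8.1 kg.
Tool frame: the origin (TCP) lies midway between the tips of the shut fingers; the grasp point (between the pads) lies arm.grip_point_offset behind it (arm.grip_point_offset is the distance from the TCP to the grasp point, in m); y points along the fingers, z is the direction in which the jaws open and shut, and the axes are right-handed (so a half turn about y gives the same grasp; the last joint's range is limited). The gripper opens to 92 mm and grips with 3 to 60 N. Pads are 19 mm wide; open, the fingers measure 130 mm over their backs; the gripper's body (75 mm by 190 mm) begins 47 mm behind the grasp point.
Start: joints at [-1.424, 0.434, 0.025, 1.573, -0.012, 1.134, -0.075], TCP at [0.155, 0.606, 0.227] pointing down, gripper open.
Joint ranges: [-2.62, 2.62], [-0.44, 2.09], [-1.27, 1.32], [0.08, 2.57], [-1.32, 4.46], [0.12, 2], [-2.74, 2.74]. Speed limits (rad/s): [2.22, 2.22, 3.01, 3.01, 3.14, 3.14, 3.14].

### API

Orientations are given as a rotation vector (axis times angle).
In Python, from cell import arm, get_image, camera_info gives the robot as it stands.
- The arm moves only by the tool carry_out, never from a script. Its argument "steps" is one flat list of numbers, 5 for each row, row after row: the opening, from 0 (shut) to 1 (fully open), then the shift along the world's x, y, z in units of 0.1 m (1.0 is 0.1 m), then the turn about the world's z in units of 45 degrees (1.0 is 45 degrees). In form: [hand, dx, dy, dz, spin, hand, dx, dy, dz, spin, ...]. A call has 1 to 12 rows; each row is the pose to reach, as a shift and turn from the pose commanded when the call began; what a row does not reach only later rows make up. A row lasts 1/10 s, in which the tool goes at most 50 mm and 8.59 degrees, less where a joint would pass 70% of its speed; a pose out of reach is approached as far as the arm can. A call with a number of a shift or a turn outside -1 to 1 is refused whole. A call with a gripper value outside its range is refused whole. The fingers move at their own pace and stop on an object; "grip_force" is the grip in N (left out, the last holds). Time passes only in rows, so rows that repeat a pose let the fingers close. It gives the time, the measured TCP pose, the force and the opening at its end, in the units of the state.
- arm.observe(): the state, without advancing time (a new reading comes with each control period).
- get_image(name): name is "side" or "top"; returns (picture, depth): 480x640x3 uint8, red, green, blue; 480x640 float32, m along the optical axis (not along the pixel's ray), 0 where there is no reading.
- camera_info(name): a dict with "fovy" (degrees; the focal length in pixels is half the picture's height over the tangent of half this angle, whatever the lens; pixels are square), "cx", "cy" (the principal point, pixels), "R" (3x3) and "t" (3): a world point X has camera coordinates R X + t. Camera axes: x right, y down, z forward; pixel columns grow to the right and rows downward; lengths in m; the calibration is good to about 2 mm. A picture is of the moment at which its call begins. camera_info takes no time and is no camera call.
- arm.sign_off(): hands the job in, once; it reports no verdict.
The state is a dict: "clock": time; "joints": joint angles; "dq": joint speeds; "joint_efforts": joint torques, N m; "position": TCP position; "ee_rot": TCP orientation; "force": force on the tool from outside, world axes, zero at the start; "ft_torque": the same for the moment, N m; "width": opening from 0.0 (shut) to 1.0 (fully open).
Only numpy, scipy, OpenCV 4.12 (cv2) and the standard library are available. Lean on these libraries where they do the work, as an engineer would, in place of code of your own. Each camera call takes 0.05 s, during which the arm holds its last target. There are 200 camera calls.

### The job

The pressure on the portable air tank has been set with the black knob on the regulator: now lock that setting. Swing the thumb tab of the orange lock ring round the knob's foot clockwise (seen from above) until it bites, nip it up firmly by feel so that it stays tight, but not so hard that it drags the black knob round with it; the knob must stay where it was set. Then open the yellow-levered outlet valve fully, in line with its pipe, let go, and leave the other things on the desk alone.

Things in the scene. Friction and masses are not known exactly. Their poses are not given: they have to be found in the camera images.
- air_tank: Portable air tank, fixed to the desk: blue lying cylinder, 120 mm in diameter, 296 mm long, its top 135 mm above the desk; a wire hoop at each end reaches to 177 mm from the middle, 110 mm high. Origin on the desk under its middle; x across, y along the cylinder, z up. On top, in a line along y at 160 mm height: regulator (y -55 mm), relief valve (y 4 mm), ball valve (y 60 mm), quick coupler.
- regulator (a point): Middle of the regulator's body, 160 mm above the desk, on the vertical axis of knob and lock ring; axes as the tank's. The body is 44 mm square and 40 mm tall; a bonnet of 40 mm diameter rises on it to 197 mm. On its -x side a round gauge of 42 mm diameter reaches to 60 mm from the axis, its top 181 mm above the desk; on its -y side a thin blanked port, lower, to 42 mm from the axis.
- knob: Inner control: the regulator's ribbed black pressure knob with a white pointer, 31 mm in diameter (35 mm at its foot), from 212.5 to 245.5 mm above the desk. Origin on its vertical axis at its underside; x points along its pointer, z up. It turns stiffly (0.6 N m) and must stay as set. When let go, the lock ring is held by its own drag, which at rest can hide up to 0.12 N m of its moment either way.
- knob_mark (a point): Tip of the white pointer on the top of the black knob, 15 mm from the knob's axis, 245.5 mm above the desk.
- lock_ring: Outer control, on the knob's axis round its foot: orange lock ring with one thumb tab, 52 mm in diameter, 198.5 to 210.5 mm above the desk. Origin on the axis at its underside; x points along the middle of the tab, z up. Tightens clockwise seen from above. Turns with a drag of 0.12 N m (3 N at the tab) until, 0.3 to 1.3 rad on (varies, not shown), it bites on a springy washer under the knob.
- ring_tab (a point): Middle of the thumb tab, 36 mm from the axis, 206.5 mm up; axes as the ring's. Tab: to 48 mm from the axis, 10 mm thick (y), 18 mm tall; 30 mm free about its path down to 182 mm, but for the knob. After the bite the moment to turn it (tab force x arm plus twist of a pinch) rises 3.3 N m/rad: from 0.25 N m (7 N at tab) it stays tight, 0.4 is a firm nip, 0.6 is forced, nearly dragging the knob.
- valve_lever (a joint): Angle of the outlet valve's yellow lever about its vertical stem, rad. Near 0: shut, lever across the pipe, pointing to the tank's -x. Grows clockwise seen from above to its stop at 1.571: fully open, lever along the pipe, pointing to the tank's +y, over the coupler. Takes about 4 N at its end and stays where it is left.
- lever_grip (a point): Grip point on the yellow valve lever, 62 mm from the stem's axis, 189 mm above the desk; x points outwards along the lever, z up. The lever is 13 mm wide, 10 mm thick (184 to 194 mm above the desk) and reaches to 82 mm from the axis.
- valve_stem (a point): Point on the vertical axis of the valve stem, at the lever's mid height, 189 mm above the desk; axes as the tank's. Below the lever: valve body 33 mm wide, top 177 mm above the desk; coupler of 29 mm diameter, top 175 mm, from 36 to 70 mm along y from the stem, nothing plugged in.
- tape_measure: Yellow and black tape measure, 76 x 36 x 64 mm, loose; origin under its middle. Leave alone.
- spray_can: Green and white spray can with red cap, 52 mm in diameter, 170 mm tall, loose; origin under its middle. Leave alone.
- brad_box: Cardboard box of nails with a green label, 100 x 65 x 45 mm, loose; origin under its middle. Leave alone.
- mug: White mug, 80 mm in diameter, 92 mm tall, loose; origin under its middle. Leave alone.

How it is judged:
By the outcome, as a careful person would: the job done as asked, in the order asked, and still so for the second after the job is handed in, with the robot touching nothing.
It also fails if it takes over 72 s, if anything falls off the work surface, if the arm or the gripper's body presses on something with over 40 N, if the wrist force passes 120 N, or if a joint passes its speed limit or range.

## Working session

There is one attempt and no reset: what is moved stays moved. The work goes in short steps, Python scripts to look and compute and a tool call to move; the robot and the scene stay as the last step left them, time stands still between calls to the robot, and variables do not carry over. Pictures are saved under pics/ and viewed, about 8 in all and at most 12, crops included, and the job is handed in when it is done.

Besides the shell and the picture viewer there is one more tool, called after "Call:" as name(argument=value, ...) on one line, values as JSON. carry_out: Moves the arm, as the interface text tells. Shifts and turns lie within -1 to 1; 1 stands for 0.1 m of shift or 45 degrees of turn. Its arguments: {"type":"object","properties":{"steps":{"type":"array","items":{"type":"number"}},"grip_force":{"type":"number"}},"required":["steps"]}

```bash
ls; mkdir -p pics; python3 - <<'E'
from cell import arm,get_image,camera_info
import cv2
for n in("side","top"):
    im,d=get_image(n); cv2.imwrite(f"pics/{n}0.png",im[:,:,::-1]); import numpy as np; np.save(f"pics/{n}0.npy",d)
    print(camera_info(n))
print(arm.observe(), arm.grip_point_offset)
E
```

```text
pics
{'fovy': 53.674019848112835, 'cx': 318.7729563776087, 'cy': 239.06497808317374, 'R': array([[-0.95299321, -0.30293932,  0.00563102],
       [-0.20992029,  0.64674223, -0.73325164],
       [ 0.21848893, -0.6999659 , -0.67993406]]), 't': array([0.56667915, 0.22398941, 0.81382249])}
{'fovy': 46.791745133386186, 'cx': 325.4417927356576, 'cy': 238.17393750935415, 'R': array([[ 0.01366356, -0.99960143,  0.02470397],
       [-0.99751237, -0.0153354 , -0.06880329],
       [ 0.06915471, -0.02370242, -0.99732433]]), 't': array([-0.00437475,  0.58289321,  1.14921121])}
{'clock': 0.1, 'joints': array([-1.42358372,  0.43515659,  0.02494553,  1.57396329, -0.01153895,
        1.13400093, -0.07511812]), 'dq': array([-0.00018233, -0.00071963,  0.00030487, -0.00435414,  0.00129816,
       -0.00115337,  0.0003333 ]), 'joint_efforts': array([ 2.33774030e-03, -6.69122171e+01,  9.87275876e-01, -3.15144432e+01,
       -6.06324244e-02,  3.75098130e-02,  6.07745210e-05]), 'position': array([0.1544596 , 0.60516239, 0.22603766]), 'ee_rot': array([-1.56326894,  0.19617766, -0.19617329]), 'force': array([ 0.45796745, -0.26607198, -0.29807736]), 'ft_torque': array([ 0.02317855,  0.04095339, -0.02290285]), 'width': 0.9974032263498199} 0.0188
```

View pics/top0.png

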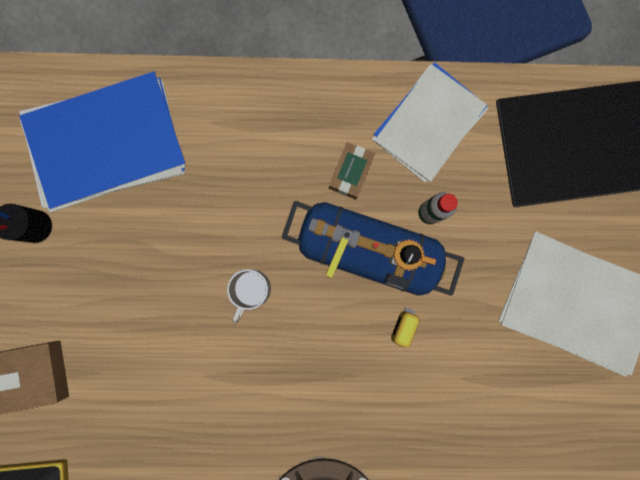

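View pics/side0.png

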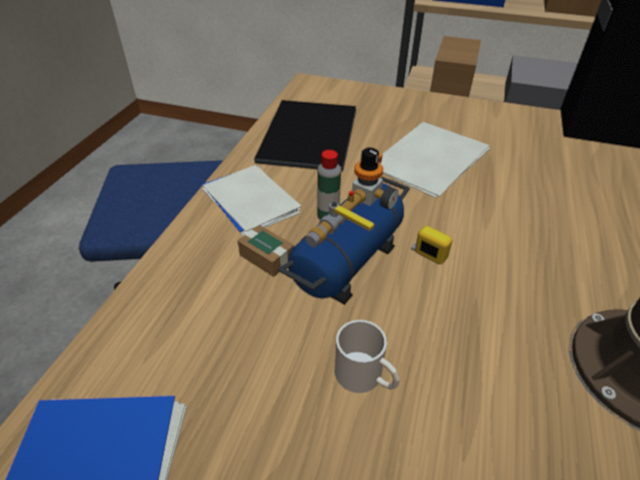

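Top view: tank with regulator at about (410,255), orange tab pointing right (435,261), valve stem at (347,235), and the lever pointing down-left to (332,275). The arm is out of the picture. The side view agrees. I'll measure by colour segmentation and known heights next.

```bash
cat > h.py <<'E'
import numpy as np,cv2
from cell import arm,get_image,camera_info
def cam(n):
    c=camera_info(n); f=240/np.tan(np.radians(c['fovy'])/2); return c,f
def at_z(n,u,v,z):
    c,f=cam(n); d=c['R'].T@np.array([(u-c['cx'])/f,(v-c['cy'])/f,1]); o=-c['R'].T@c['t']
    return o+d*(z-o[2])/d[2]
def cloud(n,d):
    c,f=cam(n); v,u=np.mgrid[:480,:640]
    p=np.stack([(u-c['cx'])/f*d,(v-c['cy'])/f*d,d],-1); return (p-c['t'])@c['R']
def proj(n,X):
    c,f=cam(n); p=c['R']@np.asarray(X)+c['t']; return np.array([c['cx']+f*p[0]/p[2],c['cy']+f*p[1]/p[2]])
E
python3 - <<'E'
from h import *
for n in("top","side"):
    im=cv2.imread(f"pics/{n}0.png"); d=np.load(f"pics/{n}0.npy"); P=cloud(n,d)
    hsv=cv2.cvtColor(im,cv2.COLOR_BGR2HSV)
    for nm,lo,hi,zr in(("orange",(6,170,110),(18,255,255),(.193,.225)),("yellow",(22,120,90),(34,255,255),(.175,.205))):
        m=cv2.inRange(hsv,lo,hi)>0; m&=(P[...,2]>zr[0])&(P[...,2]<zr[1])
        q=P[m]; print(n,nm,len(q),q.mean(0).round(4),q.min(0).round(4),q.max(0).round(4))
        if nm=="yellow" or 1:
            w,V=np.linalg.eigh(np.cov(q[:,:2].T)); a=V[:,1]; s=(q[:,:2]-q[:,:2].mean(0))@a
            print(" axis",a, s.min(),s.max())
    # knob black top
    m=(P[...,2]>.238)&(P[...,2]<.255); q=P[m]; print(n,"knobtop",len(q),q.mean(0),q.min(0),q.max(0))
im=cv2.imread("pics/top0.png")[195:305,290:470]
a=cv2.resize(im,None,fx=4.4,fy=4.4,interpolation=cv2.INTER_CUBIC)
cv2.imwrite("pics/c1.png",a)
E
```

```text
top orange 49 [ 0.5359 -0.1467  0.2115] [ 0.5191 -0.1806  0.2025] [ 0.5578 -0.1131  0.2181]
 axis [0.13290903 0.99112824] -0.03381801457667791 0.03441183153433069
top yellow 291 [ 0.5361 -0.012   0.1931] [ 0.5015 -0.0305  0.1852] [0.5735 0.0063 0.1979]
 axis [-0.92564488  0.37839338] -0.03816755432674468 0.036287228018562406
top knobtop 273 [ 0.54224262 -0.13836211  0.24424535] [ 0.52714445 -0.1547599   0.2380769 ] [ 0.55822619 -0.12325146  0.25123745]
side orange 223 [ 0.5403 -0.1308  0.2102] [ 0.5173 -0.1858  0.2001] [ 0.569  -0.1102  0.2188]
 axis [0.68847925 0.72525604] -0.045052413819054796 0.022407115500919332
side yellow 290 [ 0.5372 -0.0107  0.1929] [ 0.5015 -0.0315  0.1871] [0.5752 0.0079 0.1967]
 axis [-0.92485207  0.38032702] -0.03974308696086668 0.03685878658266041
side knobtop 582 [ 0.20753112 -0.59029039  0.24564269] [-0.00178992 -0.94421666  0.23800572] [ 0.55989497 -0.12168723  0.25499381]
```

View pics/c1.png

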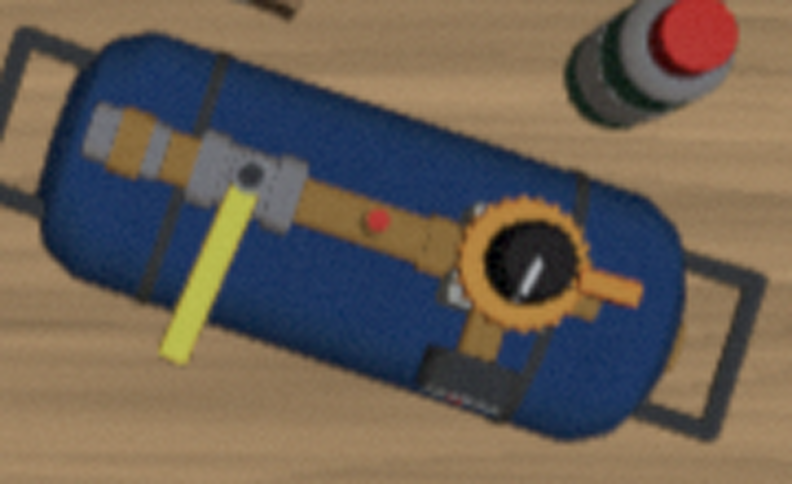

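The crop shows: stem at full-image (346.8,234.8), knob centre (410.9,254.5), tab tip (435.5,261.4), knob pointer tip towards (408.3,263), lever end (329.8,276).

```bash
python3 - <<'E'
from h import *
f=lambda u,v,z: at_z("top",290+u/4.4,195+v/4.4,z)
S=f(250,175,.195);L=f(174,358,.194);K=f(532,262,.2455);T=f(640,290,.2155);R=f(524,262,.2105);p=f(521,300,.2455)
for n,x in zip("SLKTRp",(S,L,K,T,R,p)):print(n,x.round(4))
t=S-K;print("pipe deg",np.degrees(np.arctan2(t[1],t[0])),np.hypot(t[0],t[1]))
l=L-S;print("lever deg",np.degrees(np.arctan2(l[1],l[0])),np.hypot(*l[:2]))
l=T-K;print("tab deg",np.degrees(np.arctan2(l[1],l[0])),np.hypot(*l[:2]))
l=p-K;print("ptr deg",np.degrees(np.arctan2(l[1],l[0])))
from scipy.spatial.transform import Rotation as Ro
print(Ro.from_rotvec(arm.observe()['ee_rot']).as_matrix().round(3))
# bright ptr pixels side view projection of knob
print(proj("side",[.542,-.139,.21]))
E
```

```text
S [ 0.5775 -0.03    0.195 ]
L [ 0.5026 -0.      0.194 ]
K [ 0.5416 -0.1366  0.2455]
T [ 0.5323 -0.1853  0.2155]
R [ 0.543  -0.1396  0.2105]
p [ 0.5268 -0.1323  0.2455]
pipe deg 71.36546664839649 0.11243049186036742
lever deg 158.16822193178265 0.08065577403913363
tab deg -100.80302971312162 0.049619748161880306
ptr deg 164.02451225735413
[[ 0.969 -0.     0.247]
 [-0.247 -0.001  0.969]
 [ 0.    -1.    -0.001]]
[368.76179015 167.56121021]
```

Call:
carry_out(steps=[0.4,0.3,-0.2,0.8,-0.1,0.4,0.8,-1,0.8,-0.25,0.4,0.8,-1,0.8,-0.25], grip_force=20)

```text
clock: 0.4
position: [0.2272, 0.516, 0.3031]
ee_rot: [-1.541, 0.352, -0.352]
force: [1.4, 0.4, 0.6]
width: 0.788
```

Call:
carry_out(steps=[0.4,0.4,-0.5,0,-0.12,0.4,0.8,-1,0,-0.25,0.4,0.8,-1,0,-0.25])

```text
clock: 0.7
position: [0.3096, 0.4126, 0.3027]
ee_rot: [-1.511, 0.508, -0.51]
force: [-0.5, 0.3, -1.0]
width: 0.529
```

Call:
carry_out(steps=[0.4,0.4,-0.5,0,-0.12,0.4,0.8,-1,0,-0.25,0.4,0.8,-1,0,-0.25])

```text
clock: 1.0
position: [0.3891, 0.3126, 0.3025]
ee_rot: [-1.468, 0.661, -0.662]
force: [2.0, -0.4, -0.1]
width: 0.402
```

Call:
carry_out(steps=[0.4,0.4,-0.5,0,-0.12,0.4,0.8,-1,0,-0.25,0.4,0.8,-1,0,-0.25])

```text
clock: 1.3
position: [0.4688, 0.2124, 0.3026]
ee_rot: [-1.414, 0.811, -0.813]
force: [0.4, 0.6, 0.4]
width: 0.404
```

Call:
carry_out(steps=[0.4,0.1,-0.5,0,-0.12,0.4,0.16,-1,0,-0.25,0.4,0.16,-1,0,-0.25])

```text
clock: 1.6
position: [0.4835, 0.1088, 0.3028]
ee_rot: [-1.347, 0.965, -0.968]
force: [-0.4, -0.6, -0.4]
width: 0.398
```

Call:
carry_out(steps=[0.4,0.1,-0.5,0,-0.12,0.4,0.16,-1,0,-0.25,0.4,0.16,-1,0,-0.25])

```text
clock: 1.9
position: [0.4988, 0.0093, 0.3029]
ee_rot: [-1.269, 1.111, -1.115]
force: [0.2, 0.4, 0.8]
width: 0.399
```

Call:
carry_out(steps=[0.4,0.1,-0.5,0,-0.12,0.4,0.16,-1,0,-0.25,0.4,0.16,-1,0,-0.25])

```text
clock: 2.2
position: [0.5143, -0.0907, 0.3029]
ee_rot: [-1.179, 1.255, -1.26]
force: [1.2, -0.0, 0.1]
width: 0.402
```

Call:
carry_out(steps=[0.4,0.1,-0.45,0,-0.12,0.4,0.16,-0.88,0,-0.25,0.4,0.16,-0.88,0,-0.25,0.4,0.16,-0.88,0,-0.25])

```text
clock: 2.6
position: [0.5305, -0.1723, 0.3021]
ee_rot: [-1.081, 1.393, -1.392]
force: [-0.3, 1.2, 1.0]
width: 0.4
```

```bash
cat > st.py <<'E'
from h import *
from scipy.spatial.transform import Rotation as Ro
s=arm.observe(); M=Ro.from_rotvec(s['ee_rot']).as_matrix()
print(s['clock'],s['position'].round(4),"z-yaw",np.degrees(np.arctan2(M[1,2],M[0,2])).round(1),"tilt",M[:,1].round(3),"j",s['joints'].round(2),"F",s['force'].round(2),"T",s['ft_torque'].round(3),s['width'].round(3))
E
python3 st.py; python3 - <<'E'
from h import *
for n in("side","top"):
    im,d=get_image(n); cv2.imwrite(f"pics/{n}1.png",im[:,:,::-1])
a=cv2.imread("pics/side1.png")[60:260,240:480]
cv2.imwrite("pics/s1c.png",cv2.resize(a,None,fx=3,fy=3,interpolation=cv2.INTER_CUBIC))
E
```

```text
Traceback (most recent call last):
  File "st.py", line 4, in <module>
    print(s['clock'],s['position'].round(4),"z-yaw",np.degrees(np.arctan2(M[1,2],M[0,2])).round(1),"tilt",M[:,1].round(3),"j",s['joints'].round(2),"F",s['force'].round(2),"T",s['ft_torque'].round(3),s['width'].round(3))
                                                                                                                                                                                                       ^^^^^^^^^^^^^^^^
AttributeError: 'float' object has no attribute 'round'
```

View pics/s1c.png

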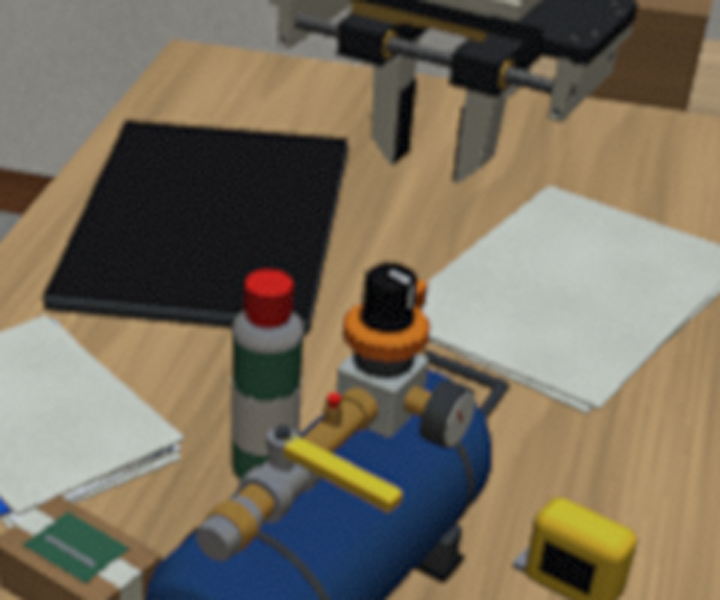

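The side view shows the fingers, jaws about 37 mm apart, hanging above and behind the regulator. The tab is just visible right of the knob at crop (420,292).

```bash
sed -i "s/s\['width'\].round(3)/round(s['width'],3)/" st.py; cat >> st.py <<'E'
A=np.array([.5425,-.139]); r=s['position'][:2]-A
print("r",np.hypot(*r).round(4),"ang",np.degrees(np.arctan2(r[1],r[0])).round(1))
E
python3 st.py
```

```text
2.7 [ 0.5308 -0.1702  0.3021] z-yaw -14.2 tilt [-0.001  0.001 -1.   ] j [-0.34  0.31  0.75  1.67 -0.22  1.25  0.21] F [-0.34  0.74 -0.38] T [-0.026  0.034  0.007] 0.4
r 0.0333 ang -110.5
```

Call:
carry_out(steps=[0.4,0.04,-0.08,-0.2,0.07,0.4,0.04,-0.08,-0.5,0.07,0.4,0.04,-0.08,-0.75,0.07,0.4,0.04,-0.08,-1,0.07,0.4,0.04,-0.08,-1,0.07])

```text
clock: 3.2
position: [0.5332, -0.1768, 0.1997]
ee_rot: [-1.115, 1.354, -1.345]
force: [0.0, 0.2, 0.5]
width: 0.402
```

```bash
python3 st.py; python3 - <<'E'
from h import *
im,d=get_image("side"); cv2.imwrite("pics/s2c.png",cv2.resize(im[110:230,310:450,::-1],None,fx=5,fy=5,interpolation=cv2.INTER_CUBIC))
E
```

```text
3.2 [ 0.5332 -0.1768  0.1997] z-yaw -11.0 tilt [-0.005  0.002 -1.   ] j [-0.28  0.41  0.7   1.8  -0.3   1.04  0.34] F [0.04 0.18 0.52] T [-0.078  0.088  0.018] 0.402
r 0.0389 ang -103.8
```

View pics/s2c.png

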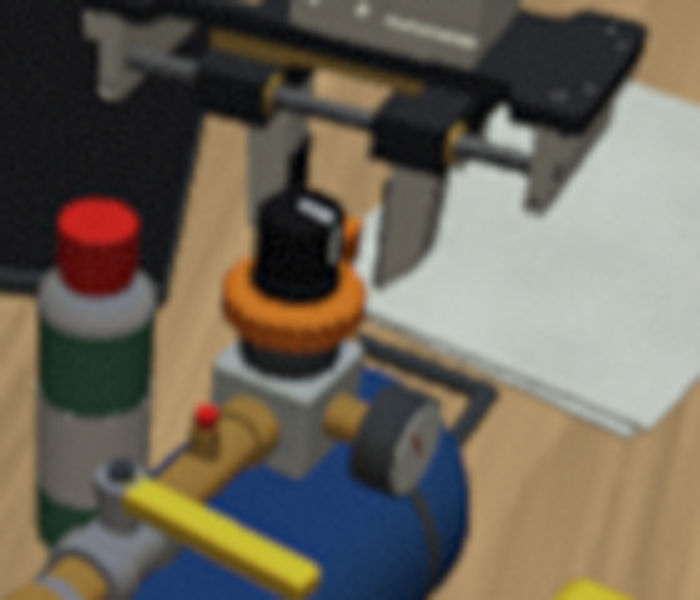

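The jaws straddle the tab without touching (tab visible between the fingers at crop (350,240)). Now I'll bring the trailing finger's pad up to the tab and compute the arc.

Call:
carry_out(steps=[0.4,-0.04,0.0,0,0,0.4,-0.08,0.01,0,0,0.4,-0.08,0.01,0,0], grip_force=40)

```text
clock: 3.55
position: [0.5267, -0.1785, 0.2037]
ee_rot: [-1.109, 1.35, -1.352]
force: [0.6, 0.5, 1.1]
width: 0.403
```

```bash
python3 st.py; cat > arc.py <<'E'
import sys
from h import *
A=np.array([.5425,-.139]); s=arm.observe(); c=s['position'][:2]-A
F=s['force'];T=s['ft_torque'];print("pos",s['position'].round(4),"F",F.round(2),"T",T.round(3),"rxF",(c[0]*F[1]-c[1]*F[0]).round(3),"rxF+Tz",(c[0]*F[1]-c[1]*F[0]+T[2]).round(3))
for d in map(float,sys.argv[1:]):
    a=-np.radians(d); R=np.array([[np.cos(a),-np.sin(a)],[np.sin(a),np.cos(a)]]); q=(R@c-c)*10
    print(d,"deg: dx %.3f dy %.3f spin %.3f"%(q[0],q[1],-d/45))
E
python3 arc.py 2 4 6 8 10 15 20 25
```

```text
3.55 [ 0.5267 -0.1785  0.2037] z-yaw -11.2 tilt [ 0.002  0.    -1.   ] j [-0.28  0.39  0.7   1.82 -0.29  1.04  0.34] F [0.59 0.5  1.05] T [-0.07   0.07  -0.039] 0.403
r 0.0426 ang -111.8
pos [ 0.5267 -0.1785  0.2037] F [0.59 0.5  1.05] T [-0.07   0.07  -0.039] rxF 0.016 rxF+Tz -0.023
2.0 deg: dx -0.014 dy 0.006 spin -0.044
4.0 deg: dx -0.027 dy 0.012 spin -0.089
6.0 deg: dx -0.040 dy 0.019 spin -0.133
8.0 deg: dx -0.053 dy 0.026 spin -0.178
10.0 deg: dx -0.066 dy 0.033 spin -0.222
15.0 deg: dx -0.097 dy 0.054 spin -0.333
20.0 deg: dx -0.126 dy 0.078 spin -0.444
25.0 deg: dx -0.152 dy 0.104 spin -0.556
```

Call:
carry_out(steps=[0.4,-0.03,0.01,-0.02,0,0.4,-0.05,0.02,-0.02,0,0.4,-0.05,0.02,-0.02,0])

```text
clock: 3.85
position: [0.5215, -0.1763, 0.2006]
ee_rot: [-1.11, 1.352, -1.351]
force: [-0.6, -0.4, -0.2]
width: 0.401
```

```bash
python3 arc.py 2 4 6 8 10 15 20 25 30
```

```text
pos [ 0.5215 -0.1763  0.2006] F [-0.6  -0.39 -0.23] T [-0.099  0.013 -0.013] rxF -0.014 rxF+Tz -0.027
2.0 deg: dx -0.013 dy 0.008 spin -0.044
4.0 deg: dx -0.026 dy 0.016 spin -0.089
6.0 deg: dx -0.038 dy 0.024 spin -0.133
8.0 deg: dx -0.050 dy 0.033 spin -0.178
10.0 deg: dx -0.062 dy 0.042 spin -0.222
15.0 deg: dx -0.089 dy 0.067 spin -0.333
20.0 deg: dx -0.115 dy 0.094 spin -0.444
25.0 deg: dx -0.138 dy 0.124 spin -0.556
30.0 deg: dx -0.159 dy 0.155 spin -0.667
```

Call:
carry_out(steps=[0.4,-0.013,0.008,0,-0.044,0.4,-0.026,0.016,0,-0.089,0.4,-0.038,0.024,0,-0.133,0.4,-0.05,0.033,0,-0.178,0.4,-0.062,0.042,0,-0.222,0.4,-0.062,0.042,0,-0.222])

```text
clock: 4.45
position: [0.5161, -0.1724, 0.2007]
ee_rot: [-1.011, 1.475, -1.477]
force: [1.0, -1.8, -0.2]
width: 0.403
```

```bash
python3 st.py; python3 arc.py 2 4 6 8 10
```

```text
4.45 [ 0.5161 -0.1724  0.2007] z-yaw -21.2 tilt [ 0.001 -0.001 -1.   ] j [-0.33  0.38  0.75  1.85 -0.3   1.02  0.18] F [ 0.95 -1.76 -0.17] T [-0.252 -0.336  0.059] 0.403
r 0.0426 ang -128.3
pos [ 0.5161 -0.1724  0.2007] F [ 0.95 -1.76 -0.17] T [-0.252 -0.336  0.059] rxF 0.078 rxF+Tz 0.137
2.0 deg: dx -0.012 dy 0.009 spin -0.044
4.0 deg: dx -0.023 dy 0.019 spin -0.089
6.0 deg: dx -0.033 dy 0.029 spin -0.133
8.0 deg: dx -0.044 dy 0.040 spin -0.178
10.0 deg: dx -0.054 dy 0.051 spin -0.222
```

Call:
carry_out(steps=[0.4,-0.012,0.009,0,-0.044,0.4,-0.023,0.019,0,-0.089,0.4,-0.033,0.029,0,-0.133,0.4,-0.044,0.04,0,-0.178,0.4,-0.054,0.051,0,-0.222,0.4,-0.054,0.051,0,-0.222])

```text
clock: 5.05
position: [0.5105, -0.1673, 0.2006]
ee_rot: [-0.901, 1.596, -1.597]
force: [2.3, -1.6, 0.2]
width: 0.401
```

```bash
python3 st.py; python3 arc.py 2 4 6 8 10; python3 - <<'E'
from h import *
im,d=get_image("side"); cv2.imwrite("pics/s3c.png",cv2.resize(im[110:230,310:450,::-1],None,fx=5,fy=5,interpolation=cv2.INTER_CUBIC))
E
```

```text
5.05 [ 0.5105 -0.1673  0.2006] z-yaw -31.1 tilt [ 0.001 -0.    -1.   ] j [-0.37  0.38  0.8   1.87 -0.32  1.02  0.02] F [ 2.3  -1.61  0.22] T [-0.253 -0.274  0.029] 0.401
r 0.0427 ang -138.5
pos [ 0.5105 -0.1673  0.2006] F [ 2.3  -1.61  0.22] T [-0.253 -0.274  0.029] rxF 0.116 rxF+Tz 0.146
2.0 deg: dx -0.010 dy 0.011 spin -0.044
4.0 deg: dx -0.019 dy 0.023 spin -0.089
6.0 deg: dx -0.028 dy 0.035 spin -0.133
8.0 deg: dx -0.036 dy 0.047 spin -0.178
10.0 deg: dx -0.044 dy 0.060 spin -0.222
```

View pics/s3c.png

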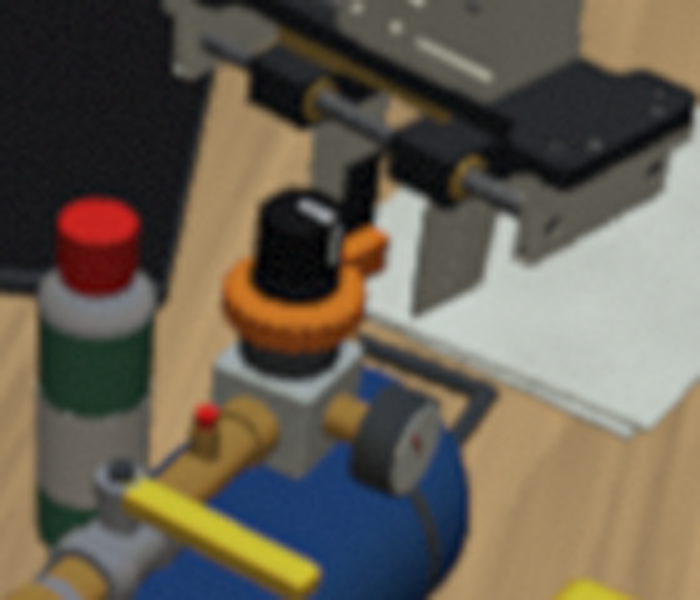

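The tab has swung about 18° and the trailing finger is pushing on it. The moment is about 0.13 N m, which is plain drag. I'll continue in small arcs, watching the force.

Call:
carry_out(steps=[0.4,-0.01,0.011,0,-0.044,0.4,-0.019,0.023,0,-0.089,0.4,-0.019,0.023,0,-0.089])

```text
clock: 5.4
position: [0.5086, -0.1649, 0.2006]
ee_rot: [-0.854, 1.644, -1.645]
force: [1.9, -1.0, -0.2]
width: 0.396
```

```bash
python3 st.py; python3 arc.py 2 4
```

```text
5.4 [ 0.5086 -0.1649  0.2006] z-yaw -35.1 tilt [ 0. -0. -1.] j [-0.39  0.38  0.82  1.87 -0.33  1.02 -0.05] F [ 1.94 -1.   -0.21] T [-0.255 -0.307  0.018] 0.396
r 0.0427 ang -142.6
pos [ 0.5086 -0.1649  0.2006] F [ 1.94 -1.   -0.21] T [-0.255 -0.307  0.018] rxF 0.084 rxF+Tz 0.103
2.0 deg: dx -0.009 dy 0.012 spin -0.044
4.0 deg: dx -0.017 dy 0.024 spin -0.089
```

Call:
carry_out(steps=[0.4,-0.009,0.012,0,-0.044,0.4,-0.017,0.024,0,-0.089,0.4,-0.017,0.024,0,-0.089])

```text
clock: 5.7
position: [0.5068, -0.1626, 0.2006]
ee_rot: [-0.805, 1.691, -1.692]
force: [2.7, -1.1, 0.1]
width: 0.402
```

```bash
python3 st.py; python3 arc.py 2 4
```

```text
5.7 [ 0.5068 -0.1626  0.2006] z-yaw -39.1 tilt [ 0. -0. -1.] j [-0.41  0.38  0.84  1.88 -0.33  1.02 -0.11] F [ 2.66 -1.07  0.06] T [-0.199 -0.322  0.038] 0.402
r 0.0427 ang -146.6
pos [ 0.5068 -0.1626  0.2006] F [ 2.66 -1.07  0.06] T [-0.199 -0.322  0.038] rxF 0.101 rxF+Tz 0.139
2.0 deg: dx -0.008 dy 0.013 spin -0.044
4.0 deg: dx -0.016 dy 0.025 spin -0.089
```

Call:
carry_out(steps=[0.4,-0.008,0.013,0,-0.044,0.4,-0.016,0.025,0,-0.089,0.4,-0.016,0.025,0,-0.089])

```text
clock: 6.0
position: [0.5052, -0.16, 0.2006]
ee_rot: [-0.754, 1.738, -1.738]
force: [2.8, -0.9, 1.4]
width: 0.397
```

```bash
python3 st.py; python3 arc.py 2 4
```

```text
6.0 [ 0.5052 -0.16    0.2006] z-yaw -43.1 tilt [ 0. -0. -1.] j [-0.43  0.38  0.86  1.89 -0.34  1.02 -0.18] F [ 2.75 -0.94  1.35] T [-0.157 -0.406  0.032] 0.397
r 0.0428 ang -150.6
pos [ 0.5052 -0.16    0.2006] F [ 2.75 -0.94  1.35] T [-0.157 -0.406  0.032] rxF 0.093 rxF+Tz 0.125
2.0 deg: dx -0.007 dy 0.013 spin -0.044
4.0 deg: dx -0.014 dy 0.027 spin -0.089
```

Call:
carry_out(steps=[0.4,-0.007,0.013,0,-0.044,0.4,-0.014,0.027,0,-0.089,0.4,-0.014,0.027,0,-0.089])

```text
clock: 6.3
position: [0.5037, -0.1574, 0.2006]
ee_rot: [-0.701, 1.783, -1.784]
force: [2.1, -0.7, -0.4]
width: 0.399
```

```bash
python3 st.py; python3 arc.py 2 4
```

```text
6.3 [ 0.5037 -0.1574  0.2006] z-yaw -47.1 tilt [ 0. -0. -1.] j [-0.45  0.39  0.88  1.89 -0.35  1.02 -0.24] F [ 2.13 -0.65 -0.36] T [-0.245 -0.453  0.011] 0.399
r 0.0429 ang -154.6
pos [ 0.5037 -0.1574  0.2006] F [ 2.13 -0.65 -0.36] T [-0.245 -0.453  0.011] rxF 0.064 rxF+Tz 0.075
2.0 deg: dx -0.006 dy 0.014 spin -0.044
4.0 deg: dx -0.012 dy 0.027 spin -0.089
```

Call:
carry_out(steps=[0.4,-0.006,0.014,0,-0.044,0.4,-0.013,0.027,0,-0.089,0.4,-0.013,0.027,0,-0.089])

```text
clock: 6.6
position: [0.5025, -0.1547, 0.2006]
ee_rot: [-0.646, 1.828, -1.829]
force: [3.0, -0.1, 0.6]
width: 0.401
```

```bash
python3 st.py; python3 arc.py 2 4
```

```text
6.6 [ 0.5025 -0.1547  0.2006] z-yaw -51.1 tilt [ 0. -0. -1.] j [-0.47  0.39  0.9   1.9  -0.35  1.02 -0.3 ] F [ 2.96 -0.12  0.55] T [-0.245 -0.468  0.016] 0.401
r 0.043 ang -158.6
pos [ 0.5025 -0.1547  0.2006] F [ 2.96 -0.12  0.55] T [-0.245 -0.468  0.016] rxF 0.051 rxF+Tz 0.067
2.0 deg: dx -0.005 dy 0.014 spin -0.044
4.0 deg: dx -0.010 dy 0.028 spin -0.089
```

Call:
carry_out(steps=[0.4,-0.005,0.014,0,-0.044,0.4,-0.01,0.028,0,-0.089,0.4,-0.01,0.028,0,-0.089])

```text
clock: 6.9
position: [0.5014, -0.152, 0.2006]
ee_rot: [-0.589, 1.873, -1.874]
force: [1.7, -1.6, 1.3]
width: 0.4
```

```bash
python3 st.py; python3 arc.py 2 4
```

```text
6.9 [ 0.5014 -0.152   0.2006] z-yaw -55.1 tilt [ 0. -0. -1.] j [-0.49  0.39  0.92  1.9  -0.36  1.03 -0.37] F [ 1.74 -1.61  1.33] T [-0.356 -0.387 -0.019] 0.4
r 0.0431 ang -162.5
pos [ 0.5014 -0.152   0.2006] F [ 1.74 -1.61  1.33] T [-0.356 -0.387 -0.019] rxF 0.089 rxF+Tz 0.07
2.0 deg: dx -0.004 dy 0.014 spin -0.044
4.0 deg: dx -0.008 dy 0.029 spin -0.089
```

Call:
carry_out(steps=[0.4,-0.003,0.014,0,-0.044,0.4,-0.005,0.029,0,-0.089,0.4,-0.005,0.029,0,-0.089])

```text
clock: 7.2
position: [0.5006, -0.1492, 0.2005]
ee_rot: [-0.531, 1.917, -1.917]
force: [2.0, -0.6, 0.9]
width: 0.4
```

```bash
python3 st.py; python3 arc.py 2 4
```

```text
7.2 [ 0.5006 -0.1492  0.2005] z-yaw -59.1 tilt [-0. -0. -1.] j [-0.51  0.39  0.94  1.91 -0.37  1.03 -0.43] F [ 1.97 -0.62  0.87] T [-0.442 -0.184 -0.012] 0.4
r 0.0431 ang -166.3
pos [ 0.5006 -0.1492  0.2005] F [ 1.97 -0.62  0.87] T [-0.442 -0.184 -0.012] rxF 0.046 rxF+Tz 0.035
2.0 deg: dx -0.003 dy 0.015 spin -0.044
4.0 deg: dx -0.006 dy 0.029 spin -0.089
```

Call:
carry_out(steps=[0.4,-0.001,0.015,0,-0.044,0.4,-0.004,0.029,0,-0.089,0.4,-0.004,0.029,0,-0.089])

```text
clock: 7.5
position: [0.5002, -0.1465, 0.2005]
ee_rot: [-0.469, 1.96, -1.961]
force: [0.6, -3.3, 0.1]
width: 0.4
```

```bash
python3 st.py; python3 arc.py 2 4
```

```text
7.5 [ 0.5002 -0.1465  0.2005] z-yaw -63.1 tilt [-0. -0. -1.] j [-0.53  0.4   0.97  1.91 -0.38  1.03 -0.5 ] F [ 0.6  -3.33  0.13] T [-0.682 -0.121  0.021] 0.4
r 0.043 ang -170.0
pos [ 0.5002 -0.1465  0.2005] F [ 0.6  -3.33  0.13] T [-0.682 -0.121  0.021] rxF 0.146 rxF+Tz 0.166
2.0 deg: dx -0.002 dy 0.015 spin -0.044
4.0 deg: dx -0.004 dy 0.030 spin -0.089
```

Call:
carry_out(steps=[0.4,-0.001,0.008,0,-0.022,0.4,-0.001,0.015,0,-0.044,0.4,-0.001,0.015,0,-0.044])

```text
clock: 7.8
position: [0.5001, -0.1451, 0.2006]
ee_rot: [-0.436, 1.982, -1.983]
force: [1.0, -4.2, 0.5]
width: 0.398
```

```bash
python3 st.py; python3 arc.py 2 4
```

```text
7.8 [ 0.5001 -0.1451  0.2006] z-yaw -65.2 tilt [-0.    -0.001 -1.   ] j [-0.54  0.4   0.98  1.91 -0.39  1.03 -0.53] F [ 1.02 -4.17  0.52] T [-1.184 -0.093  0.044] 0.398
r 0.0428 ang -171.8
pos [ 0.5001 -0.1451  0.2006] F [ 1.02 -4.17  0.52] T [-1.184 -0.093  0.044] rxF 0.183 rxF+Tz 0.227
2.0 deg: dx -0.002 dy 0.015 spin -0.044
4.0 deg: dx -0.003 dy 0.030 spin -0.089
```

The ring has bitten and the moment is rising. I'll hold for a reading to firm up the calibration.

Call:
carry_out(steps=[0.4,0,0,0,0,0.4,0,0,0,0])

```text
clock: 8.0
position: [0.5001, -0.1451, 0.2006]
ee_rot: [-0.437, 1.981, -1.983]
force: [0.5, -4.5, 0.7]
width: 0.4
```

```bash
python3 - <<'E'
from h import *
A=np.array([.5425,-.139]); X=[]
for i in range(6):
    s=arm.observe(); get_image("top"); X.append(np.r_[s['force'],s['ft_torque'],s['position']])
X=np.array(X); print(X.round(3)); m=X.mean(0); c=m[6:8]-A; r=c[0]*m[1]-c[1]*m[0]; print(m.round(3),r,r+m[5])
E
```

```text
[[ 0.544 -4.497  0.701 -1.219 -0.141  0.014  0.5   -0.145  0.201]
 [ 0.935 -4.963  0.155 -1.225 -0.085  0.013  0.5   -0.145  0.201]
 [ 0.964 -5.709  0.531 -1.266 -0.082 -0.031  0.5   -0.145  0.201]
 [ 0.99  -5.133 -0.167 -1.167 -0.09   0.016  0.5   -0.145  0.201]
 [ 0.778 -4.48   0.313 -1.217 -0.111 -0.012  0.5   -0.145  0.201]
 [ 1.354 -4.1    0.316 -1.215 -0.172 -0.041  0.5   -0.145  0.201]]
[ 0.928 -4.814  0.308 -1.218 -0.114 -0.007  0.5   -0.145  0.201] 0.20961836826420246 0.20304766365189536
```

Call:
carry_out(steps=[0.4,-0.001,0.008,0,-0.022,0.4,-0.002,0.015,0,-0.044,0.4,-0.002,0.015,0,-0.044])

```text
clock: 8.6
position: [0.5001, -0.1437, 0.2006]
ee_rot: [-0.404, 2.002, -2.004]
force: [1.2, -5.6, -0.5]
width: 0.399
```

```bash
cat > mom.py <<'E'
from h import *
A=np.array([.5425,-.139]); X=[]
for i in range(6):
    s=arm.observe(); get_image("top"); X.append(np.r_[s['force'],s['ft_torque'],s['position']])
X=np.array(X); m=X.mean(0); c=m[6:8]-A; r=c[0]*m[1]-c[1]*m[0]; print(m.round(4),"M",r,r+m[5],s['clock'])
E
python3 mom.py; python3 arc.py 1 2
```

```text
[ 1.3352 -5.5538 -0.5132 -1.3504 -0.2026  0.0148  0.5    -0.1438  0.2006] M 0.24211708409853133 0.2569159107207291 8.85
pos [ 0.5001 -0.1437  0.2006] F [ 2.17 -6.25 -0.01] T [-1.38  -0.216 -0.051] rxF 0.275 rxF+Tz 0.225
1.0 deg: dx -0.001 dy 0.007 spin -0.022
2.0 deg: dx -0.001 dy 0.015 spin -0.044
```

```bash
python3 - <<'E'
from h import *
im,d=get_image("side"); cv2.imwrite("pics/s4c.png",cv2.resize(im[110:230,310:450,::-1],None,fx=5,fy=5,interpolation=cv2.INTER_CUBIC))
E
```

```text
(no output)
```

View pics/s4c.png

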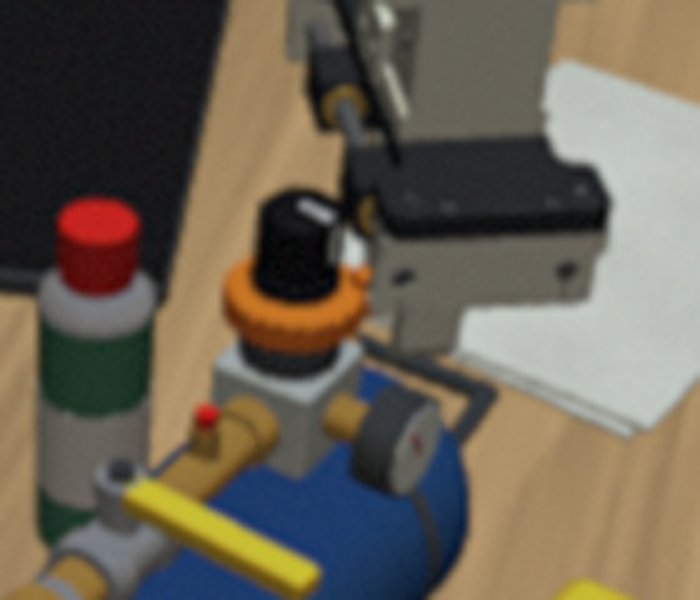

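The knob's white pointer still sits at crop (318,210), unmoved, and the tab is hidden behind the lead finger. I'll go on in small steps.

Call:
carry_out(steps=[0.4,-0.001,0.008,0,-0.022,0.4,-0.001,0.015,0,-0.044,0.4,-0.001,0.015,0,-0.044])

```text
clock: 9.25
position: [0.5001, -0.1425, 0.2006]
ee_rot: [-0.372, 2.022, -2.025]
force: [1.5, -6.2, -2.1]
width: 0.4
```

```bash
python3 mom.py; python3 arc.py 1 2
```

```text
[ 2.0664 -7.0615 -1.6746 -1.5284 -0.3158  0.0414  0.5001 -0.1425  0.2006] M 0.30697085029464777 0.34836838112462415 9.5
pos [ 0.5001 -0.1425  0.2006] F [ 2.27 -7.18 -1.62] T [-1.556 -0.424  0.025] rxF 0.313 rxF+Tz 0.338
1.0 deg: dx -0.001 dy 0.007 spin -0.022
2.0 deg: dx -0.001 dy 0.015 spin -0.044
```

Call:
carry_out(steps=[0.4,-0.001,0.007,0,-0.017,0.4,-0.001,0.013,0,-0.033,0.4,-0.001,0.013,0,-0.033])

```text
clock: 9.85
position: [0.5001, -0.1415, 0.2006]
ee_rot: [-0.347, 2.036, -2.04]
force: [1.9, -8.1, -2.8]
width: 0.403
```

```bash
python3 mom.py; python3 arc.py 1 2
```

```text
[ 2.7537 -8.2138 -2.6769 -1.7537 -0.4441  0.0718  0.5001 -0.1415  0.2006] M 0.3554746001372725 0.42726712629618185 10.1
pos [ 0.5001 -0.1415  0.2007] F [ 4.11 -6.91 -1.78] T [-1.781 -0.422  0.078] rxF 0.303 rxF+Tz 0.382
1.0 deg: dx -0.000 dy 0.007 spin -0.022
2.0 deg: dx -0.001 dy 0.015 spin -0.044
```

The moment is about 0.42 N m including the pad twist (0.36 without), rising at roughly 3 N m/rad as expected: a firm nip. Now I'll back off along the arc and lift.

Call:
carry_out(steps=[0.4,0.02,-0.05,0,0,0.4,0.04,-0.11,0,0,0.4,0.04,-0.11,0,0,0.4,0.04,-0.11,0.4,0,0.4,0.04,-0.11,0.8,0,0.4,0.04,-0.11,1,0,0.4,0.04,-0.11,1,0])

```text
clock: 10.85
position: [0.5051, -0.1516, 0.303]
ee_rot: [-0.344, 2.036, -2.036]
force: [0.1, 0.2, -0.5]
width: 0.402
```

Call:
carry_out(steps=[0.4,-0.5,0,0.1,0,0.4,-1,0,0.1,0,0.4,-1,0.3,0.1,0,0.4,-1,0.3,0.1,0])

```text
clock: 11.25
position: [0.4018, -0.1179, 0.3093]
ee_rot: [-0.352, 2.041, -2.03]
force: [0.5, 0.7, 0.0]
width: 0.401
```

```bash
python3 st.py; python3 - <<'E'
from h import *
im,d=get_image("top"); t=im[195:305,290:470,::-1]
im2,d=get_image("side"); s=im2[110:230,310:450,::-1]
a=cv2.resize(t,None,fx=4.4,fy=4.4,interpolation=cv2.INTER_CUBIC); cv2.imwrite("pics/c5.png",a)
cv2.imwrite("pics/s5.png",cv2.resize(s,None,fx=5,fy=5,interpolation=cv2.INTER_CUBIC))
E
```

```text
11.25 [ 0.4018 -0.1179  0.3093] z-yaw -70.4 tilt [-0.001  0.005 -1.   ] j [-0.96 -0.07  1.11  1.96  0.07  1.22 -1.11] F [0.53 0.71 0.02] T [-0.051  0.135  0.022] 0.401
r 0.1423 ang 171.5
```

View pics/c5.png

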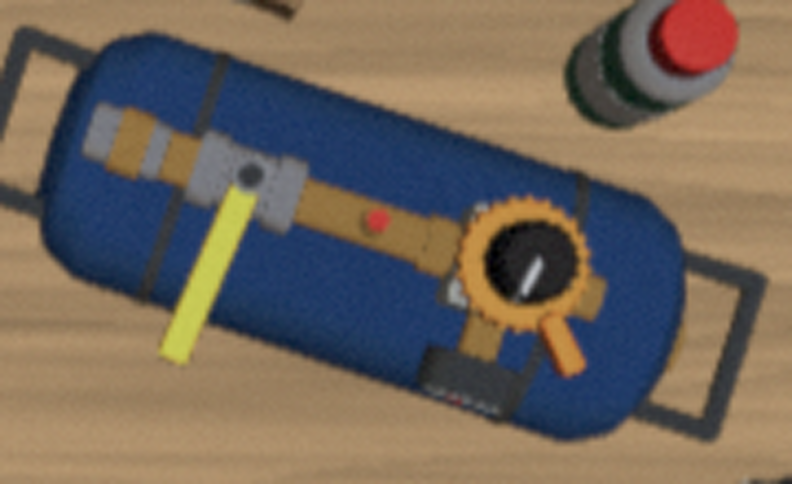

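Tab now at crop (574,372), about -156°, so it swung about 55° clockwise. The knob pointer still runs from (541,258) to (521,300), as at the start. Next I'll move to the lever, turning the hand to straddle it.

Call:
carry_out(steps=[0.4,0.1,0.1,0,0.19,0.4,0.2,0.2,0,0.38,0.4,0.3,0.3,0,0.57,0.4,0.4,0.4,0,0.76,0.4,0.4,0.4,0,1,0.4,0.4,0.4,0,1])

```text
clock: 11.95
position: [0.4446, -0.0818, 0.3099]
ee_rot: [-0.97, 1.526, -1.529]
force: [0.6, -1.1, -0.1]
width: 0.4
```

Call:
carry_out(steps=[0.4,0.1,0.1,0,0.19,0.4,0.2,0.2,0,0.38,0.4,0.3,0.3,0,0.57,0.4,0.4,0.4,0,0.76,0.4,0.4,0.4,0,1,0.4,0.4,0.4,0,1])

```text
clock: 12.55
position: [0.4848, -0.0418, 0.3094]
ee_rot: [-1.356, 0.953, -0.953]
force: [-0.3, 0.4, -0.1]
width: 0.401
```

Call:
carry_out(steps=[0.4,0.1,0.1,0,0.19,0.4,0.2,0.2,0,0.38,0.4,0.3,0.3,0,0.57,0.4,0.38,0.31,0,0.76,0.4,0.38,0.31,0,1,0.4,0.38,0.31,0,1,0.4,0.38,0.31,0,1])

```text
clock: 13.25
position: [0.5225, -0.0112, 0.3092]
ee_rot: [-1.544, 0.352, -0.35]
force: [-0.6, -0.5, -0.5]
width: 0.398
```

```bash
python3 st.py
```

```text
13.25 [ 0.5225 -0.0112  0.3092] z-yaw 64.4 tilt [-0.002 -0.001 -1.   ] j [-0.71  0.24  0.79  1.74 -0.18  1.25  1.25] F [-0.59 -0.54 -0.54] T [-0.056  0.002 -0.012] 0.398
r 0.1293 ang 98.9
```

Call:
carry_out(steps=[0.4,-0.03,0.04,-0.3,0.08,0.4,-0.03,0.04,-0.6,0.08,0.4,-0.03,0.04,-0.9,0.08,0.4,-0.03,0.04,-1,0.08,0.4,-0.03,0.04,-1,0.08])

```text
clock: 13.75
position: [0.5183, -0.0068, 0.2091]
ee_rot: [-1.552, 0.305, -0.3]
force: [-0.4, 0.3, 0.4]
width: 0.401
```

```bash
python3 st.py; python3 - <<'E'
from h import *
im,d=get_image("side"); cv2.imwrite("pics/s6.png",cv2.resize(im[130:290,270:450,::-1],None,fx=4,fy=4,interpolation=cv2.INTER_CUBIC))
E
```

```text
13.75 [ 0.5183 -0.0068  0.2091] z-yaw 67.9 tilt [-0.003 -0.001 -1.   ] j [-0.66  0.33  0.74  1.89 -0.26  1.02  1.38] F [-0.4   0.27  0.43] T [ 0.008 -0.044 -0.033] 0.401
r 0.1344 ang 100.4
```

View pics/s6.png

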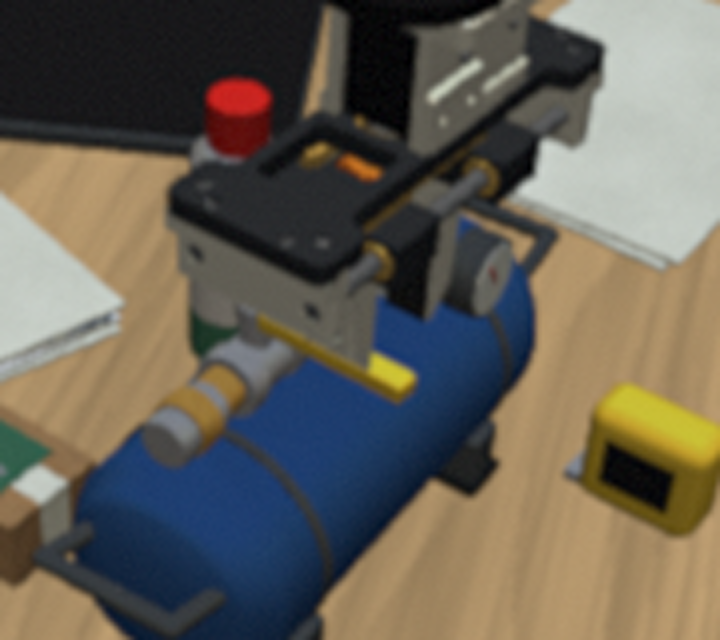

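The jaws are over the lever, one finger on each side (lever end at crop (390,380)). I'll descend and bring the trailing pad up to it.

Call:
carry_out(steps=[0.4,0,0,-0.12,0,0.4,0,0,-0.25,0,0.4,0,0,-0.25,0,0.4,0.02,0.05,-0.25,0,0.4,0.04,0.09,-0.25,0,0.4,0.04,0.09,-0.25,0])

```text
clock: 14.4
position: [0.5236, 0.0038, 0.1859]
ee_rot: [-1.549, 0.3, -0.301]
force: [0.0, 0.7, -1.3]
width: 0.398
```

```bash
python3 st.py; sed -i 's/^A=.*; s=/A=np.array([.5775,-.030]); s=/' arc.py; python3 arc.py 5 10 15 20 25 30 35 40 45
```

```text
14.4 [0.5236 0.0038 0.1859] z-yaw 68.1 tilt [ 0.001  0.    -1.   ] j [-0.66  0.36  0.72  1.92 -0.29  0.97  1.39] F [ 0.05  0.73 -1.25] T [ 0.028 -0.004  0.064] 0.398
r 0.1441 ang 97.5
pos [0.5236 0.0038 0.1859] F [ 0.05  0.73 -1.25] T [ 0.028 -0.004  0.064] rxF -0.041 rxF+Tz 0.023
5.0 deg: dx 0.032 dy 0.046 spin -0.111
10.0 deg: dx 0.067 dy 0.088 spin -0.222
15.0 deg: dx 0.106 dy 0.128 spin -0.333
20.0 deg: dx 0.148 dy 0.164 spin -0.444
25.0 deg: dx 0.194 dy 0.196 spin -0.556
30.0 deg: dx 0.241 dy 0.224 spin -0.667
35.0 deg: dx 0.292 dy 0.248 spin -0.778
40.0 deg: dx 0.344 dy 0.267 spin -0.889
45.0 deg: dx 0.397 dy 0.282 spin -1.000
```

Call:
carry_out(steps=[0.4,0.032,0.046,-0.02,-0.111,0.4,0.067,0.088,-0.02,-0.222,0.4,0.106,0.128,-0.02,-0.333,0.4,0.148,0.164,-0.02,-0.444,0.4,0.194,0.196,-0.02,-0.556,0.4,0.241,0.224,-0.02,-0.667,0.4,0.292,0.248,-0.02,-0.778,0.4,0.344,0.267,-0.02,-0.889,0.4,0.397,0.282,-0.02,-1,0.4,0.397,0.282,-0.02,-1])

```text
clock: 15.4
position: [0.5629, 0.0312, 0.1835]
ee_rot: [-1.373, 0.909, -0.91]
force: [-0.9, 0.1, 0.5]
width: 0.4
```

```bash
python3 st.py; python3 arc.py 5 10 15 20 25 30 35 40 45
```

```text
15.4 [0.5629 0.0312 0.1835] z-yaw 22.9 tilt [-0.    -0.001 -1.   ] j [-0.78  0.49  0.91  1.83 -0.45  1.04  0.71] F [-0.89  0.12  0.54] T [-0.088  0.087  0.009] 0.4
r 0.1715 ang 83.2
pos [0.5629 0.0312 0.1835] F [-0.89  0.12  0.54] T [-0.088  0.087  0.009] rxF 0.053 rxF+Tz 0.062
5.0 deg: dx 0.054 dy 0.010 spin -0.111
10.0 deg: dx 0.109 dy 0.016 spin -0.222
15.0 deg: dx 0.163 dy 0.017 spin -0.333
20.0 deg: dx 0.218 dy 0.013 spin -0.444
25.0 deg: dx 0.273 dy 0.004 spin -0.556
30.0 deg: dx 0.326 dy -0.009 spin -0.667
35.0 deg: dx 0.378 dy -0.027 spin -0.778
40.0 deg: dx 0.428 dy -0.050 spin -0.889
45.0 deg: dx 0.476 dy -0.076 spin -1.000
```

Call:
carry_out(steps=[0.4,0.054,0.01,0,-0.111,0.4,0.109,0.016,0,-0.222,0.4,0.163,0.017,0,-0.333,0.4,0.218,0.013,0,-0.444,0.4,0.273,0.004,0,-0.556,0.4,0.326,-0.009,0,-0.667,0.4,0.378,-0.027,0,-0.778,0.4,0.378,-0.027,0,-0.778])

```text
clock: 16.2
position: [0.6005, 0.0282, 0.1834]
ee_rot: [-1.104, 1.361, -1.362]
force: [0.4, 0.0, -0.7]
width: 0.396
```

```bash
python3 st.py; python3 arc.py 2 4 6 8 10
```

```text
16.2 [0.6005 0.0282 0.1834] z-yaw -12.0 tilt [-0. -0. -1.] j [-0.8   0.62  1.05  1.74 -0.59  1.14  0.23] F [ 0.39  0.04 -0.69] T [-0.208  0.055 -0.008] 0.396
r 0.177 ang 70.9
pos [0.6005 0.0282 0.1834] F [ 0.39  0.04 -0.69] T [-0.208  0.055 -0.008] rxF -0.022 rxF+Tz -0.029
2.0 deg: dx 0.020 dy -0.008 spin -0.044
4.0 deg: dx 0.040 dy -0.017 spin -0.089
6.0 deg: dx 0.060 dy -0.027 spin -0.133
8.0 deg: dx 0.079 dy -0.038 spin -0.178
10.0 deg: dx 0.098 dy -0.049 spin -0.222
```

```bash
cat > lev.py <<'E'
from h import *
for n in("side","top"):
    im,d=get_image(n); P=cloud(n,d); hsv=cv2.cvtColor(im[:,:,::-1].copy(),cv2.COLOR_BGR2HSV)
    m=(cv2.inRange(hsv,(22,120,90),(34,255,255))>0)&(P[...,2]>.178)&(P[...,2]<.203)
    q=P[m][:,:2]; 
    if len(q)>20:
        w,V=np.linalg.eigh(np.cov(q.T)); a=V[:,1]; a*=np.sign((q.mean(0)-[.5775,-.03])@a); print(n,len(q),q.mean(0).round(4),"deg",np.degrees(np.arctan2(a[1],a[0])).round(1))
    if n=="side": cv2.imwrite("pics/s7.png",cv2.resize(im[130:290,270:450,::-1],None,fx=4,fy=4,interpolation=cv2.INTER_CUBIC))
E
python3 lev.py
```

```text
side 88 [0.5915 0.0405] deg 92.0
```

View pics/s7.png

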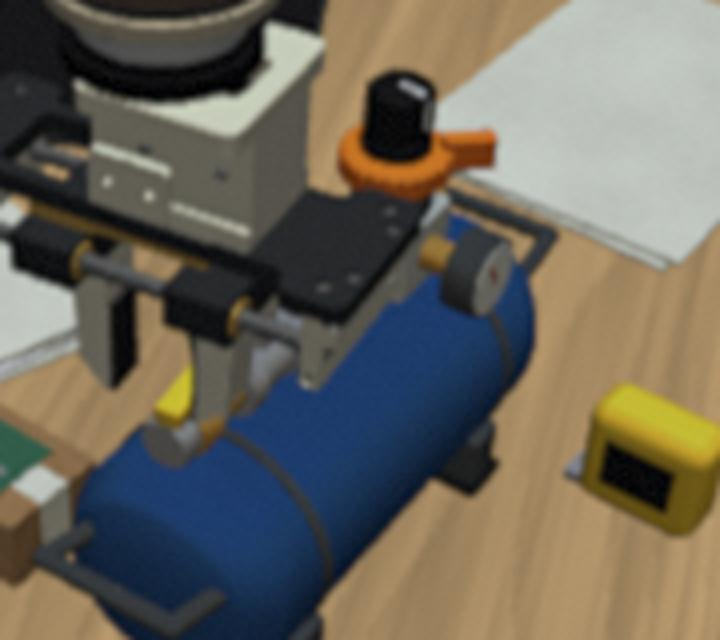

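The lever (yellow at crop (175,395)) is between the fingers and nearly in line with the pipe. I'll push on to its stop.

Call:
carry_out(steps=[0.4,0.02,-0.008,0,-0.044,0.4,0.04,-0.017,0,-0.089,0.4,0.06,-0.027,0,-0.133,0.4,0.06,-0.027,0,-0.133])

```text
clock: 16.7
position: [0.6066, 0.0255, 0.1835]
ee_rot: [-1.043, 1.438, -1.438]
force: [-3.0, 0.2, 1.6]
width: 0.405
```

```bash
python3 lev.py; python3 arc.py 2 4 6 8
```

```text
side 77 [0.5975 0.0372] deg 71.1
pos [0.6066 0.0255 0.1836] F [-1.71 -0.13  1.18] T [-0.12   0.532 -0.008] rxF 0.091 rxF+Tz 0.084
2.0 deg: dx 0.019 dy -0.011 spin -0.044
4.0 deg: dx 0.038 dy -0.022 spin -0.089
6.0 deg: dx 0.056 dy -0.033 spin -0.133
8.0 deg: dx 0.074 dy -0.046 spin -0.178
```

Call:
carry_out(steps=[0.4,0.01,-0.005,0,-0.022,0.4,0.019,-0.011,0,-0.044,0.4,0.019,-0.011,0,-0.044])

```text
clock: 17.1
position: [0.6075, 0.0247, 0.1833]
ee_rot: [-1.024, 1.464, -1.461]
force: [-6.3, 1.1, 4.0]
width: 0.399
```

```bash
python3 lev.py; python3 arc.py 1 2 4
```

```text
side 79 [0.5993 0.037 ] deg 72.3
pos [0.6075 0.0247 0.1833] F [-6.53  1.08  3.43] T [0.129 1.496 0.057] rxF 0.39 rxF+Tz 0.447
1.0 deg: dx 0.010 dy -0.005 spin -0.022
2.0 deg: dx 0.019 dy -0.011 spin -0.044
4.0 deg: dx 0.037 dy -0.022 spin -0.089
```

Call:
carry_out(steps=[0.4,0.01,-0.005,0,-0.011,0.4,0.019,-0.01,0,-0.022,0.4,0.019,-0.01,0,-0.022])

```text
clock: 17.5
position: [0.6075, 0.0244, 0.183]
ee_rot: [-1.016, 1.48, -1.47]
force: [-13.5, 3.7, 7.9]
width: 0.4
```

```bash
python3 lev.py; python3 st.py
```

```text
side 75 [0.5992 0.0378] deg 71.5
17.6 [0.6075 0.0244 0.183 ] z-yaw -21.0 tilt [-0.006  0.002 -1.   ] j [-0.79  0.65  1.09  1.72 -0.63  1.17  0.11] F [-13.54   3.43   8.93] T [0.639 3.275 0.119] 0.403
r 0.1759 ang 68.3
```

Position unchanged with the force doubled to 14 N, so the lever is at its stop. I'll back off to mid-gap, lift and retreat.

Call:
carry_out(steps=[0.4,-0.08,0.03,0,0,0.4,-0.14,0.05,0,0,0.4,-0.14,0.05,0,0,0.4,-0.14,0.05,0.3,0,0.4,-0.14,0.05,0.6,0,0.4,-0.14,0.05,1,0,0.4,-0.14,0.05,1,0])

```text
clock: 18.3
position: [0.5989, 0.0272, 0.2886]
ee_rot: [-1.006, 1.468, -1.477]
force: [0.8, -0.4, -0.4]
width: 0.399
```

Call:
carry_out(steps=[0.4,-0.3,0.3,0.3,0,0.4,-0.6,0.6,0.3,0,0.4,-1,1,0.3,0,0.4,-1,1,0.3,0])

```text
clock: 18.7
position: [0.4929, 0.1351, 0.3126]
ee_rot: [-1.02, 1.47, -1.464]
force: [-0.5, 0.1, 0.5]
width: 0.401
```

Call:
carry_out(steps=[0.4,-0.3,0.3,0,0,0.4,-0.6,0.6,0,0,0.4,-1,1,0,0,0.4,-1,1,0,0,0.4,-1,1,0,0])

```text
clock: 19.2
position: [0.3947, 0.2308, 0.3134]
ee_rot: [-1.016, 1.471, -1.468]
force: [0.7, -1.2, 0.3]
width: 0.398
```

```bash
python3 lev.py; python3 st.py; python3 - <<'E'
from h import *
im,d=get_image("top"); cv2.imwrite("pics/c8.png",cv2.resize(im[130:350,240:480,::-1],None,fx=2.7,fy=2.7,interpolation=cv2.INTER_CUBIC))
E
```

```text
side 284 [0.5906 0.0135] deg 72.4
top 288 [0.5911 0.0124] deg 72.3
19.3 [0.3967 0.2282 0.3136] z-yaw -21.0 tilt [ 0.001  0.001 -1.   ] j [-1.76  0.13  1.3   1.88 -0.13  1.23 -0.79] F [-0.06  0.47  0.22] T [-0.166  0.05  -0.073] 0.402
r 0.395 ang 111.7
```

View pics/c8.png

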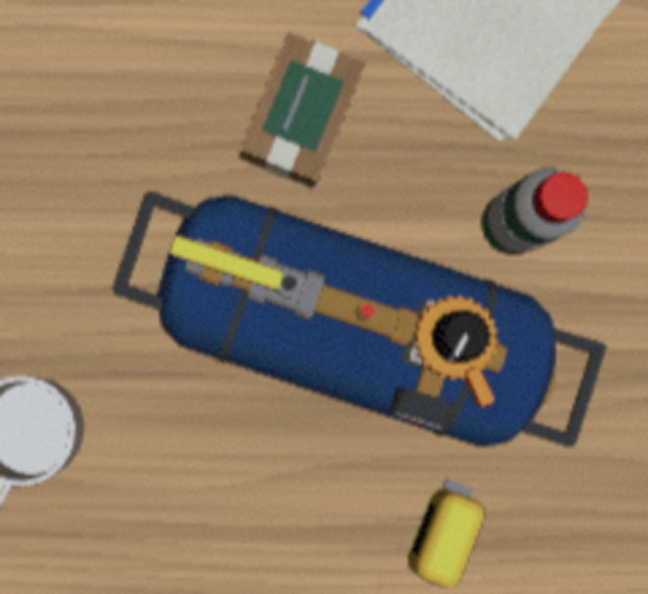

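The top view shows the lever along the pipe over the coupler (72.3° against a pipe direction of 71.4°), the tab at crop (483,388) still swung round, and the other objects in place. One numeric check that the knob hasn't moved, then I'll hand in.

```bash
python3 - <<'E'
from h import *
for n,u,v in(("top",411,254),("side",370,160)):
    a=cv2.imread(f"pics/{n}0.png"); b=get_image(n)[0][:,:,::-1]; r=8
    o=[]
    for im in(a,b):
        g=im[v-14:v+14,u-12:u+12].astype(float).min(2); m=(g>90)&(np.ptp(im[v-14:v+14,u-12:u+12].astype(float),axis=2)<30); y,x=np.nonzero(m); o.append((len(x),x.mean().round(2),y.mean().round(2)))
    print(n,o, np.abs(a[v-6:v+7,u-6:u+7].astype(int)-b[v-6:v+7,u-6:u+7]).mean())
arm.sign_off()
E
```

```text
top [(21, np.float64(10.1), np.float64(16.05)), (25, np.float64(9.68), np.float64(14.12))] 4.674556213017752
side [(18, np.float64(16.06), np.float64(7.44)), (45, np.float64(18.89), np.float64(9.71))] 5.0828402366863905
the job is handed in; nothing more can be done
```

The lock ring is nipped up, the outlet valve is fully open, and the job was handed in at about 19 s with the arm clear of everything.

- **Lock ring:** I pushed the tab about 55° clockwise with one finger. It bit, and I stopped at about 0.42 N m including the pad twist (0.36 N m from force × arm alone). The tab still sat where I left it in the last picture.
- **Valve:** I swung the lever to its stop. It did not move further when I doubled the push to about 14 N. After release it measured 72.3°, against an estimated pipe direction of 71.4°.
- **Knob:** In the pictures the pointer lies where it was at the start. My final numeric check was inconclusive. The images around the knob differ little, about 5 grey levels, which I take to be noise. The "white pixel" centroids shifted by 1–3 pixels between the first and last images. The patch may have taken in background and the moved tab, so I rely on the pictures here.
- **Other things:** They look untouched in the last top view.

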